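# Close up the small-parts stores

## Robot

A 6-joint arm with a two-finger parallel gripper is mounted at the origin on a cart in front of the work surface, level with it; the furniture and walls round the work are solid. World frame = base frame: x ahead of the robot, y to its left, z up, the work surface at z = 0. Lengths are in m, angles in degrees, forces in N, time in s.
With the tool pointing down it reaches from about 0.25 to 0.725 m from the base axis. Payload 9.7 kg.
Tool frame: the origin (TCP) lies midway between the tips of the shut fingers; the grasp point (between the pads) lies 19 mm behind it (grip_point_offset is the distance from the TCP to the grasp point, in m); y points along the fingers, z is the direction in which the jaws open and shut, and the axes are right-handed (so a half turn about y gives the same grasp; the last joint's range is limited). The gripper opens to 85 mm and grips with 20 to 120 N. Pads are 22 mm wide; open, the fingers measure 114 mm over their backs; the gripper's body (76 mm by 85 mm) begins 54 mm behind the grasp point. The pads swing forward as they close: fully open they stand 13 mm farther back than shut.
Start: joints at [0, 4.979, 10.078, 95.1, 0, 90], TCP at [0.55, -0, 0.231] pointing down, gripper open.
Joint ranges: [-179.16, 179.16], [-48.56, 103.87], [-65.8, 70.77], [-126.05, 130.52], [-82.76, 87.17], [-180, 180]. Speed limits (degrees/s): [127.2, 127.2, 147.25, 180, 180, 180].

## Interface

Orientations are given as [roll, pitch, yaw] about the fixed x, y, z axes, in that order (R = Rz(yaw) Ry(pitch) Rx(roll)).
In Python, from workcell import get_obs, camera, job_done, grip_point_offset gives the robot as it stands.
- The arm moves only by the tool move_arm, never from a script. Its argument "deltas" is a list that holds one entry, the list of rows, each a list of 4 numbers: the shift along the tool's x, y, z in m, then the turn about the tool's y in degrees. A call has 1 to 5 rows; each row is the pose to reach, as a shift and turn from the pose commanded when the call began, along the tool's axes at that moment; what a row does not reach only later rows make up. A row lasts 1/10 s, in which the tool goes at most 50 mm and 8.59 degrees, less where a joint would pass 70% of its speed; a pose out of reach is approached as far as the arm can. A call with a gripper value outside its range is refused whole. "claw" is the finger opening in m, from 0 to 0.0854, set as the call begins (left out, the last holds). The fingers move at their own pace and stop on an object; "newtons" is the grip in N (left out, the last holds). Time passes only in rows, so rows that repeat a pose let the fingers close. It gives the time, the measured TCP pose, the force and the opening at its end, in the units of the state.
- get_obs(): the state, without advancing time (a new reading comes with each control period).
- camera(name): name is "scene" or "side" or "wrist"; returns a dict with "color" (420x560x3 uint8, blue, green, red), "range_z" (420x560 float32, m along the optical axis (not along the pixel's ray), 0 where there is no reading), "fx", "fy", "cx", "cy" (pixels), "T" (4x4, takes a point from camera to world coordinates). Camera axes: x right, y down, z forward; pixel columns grow to the right and rows downward; lengths in m; the calibration is good to about 2 mm. A picture is of the moment at which its call begins.
- job_done(): hands the job in, once; it reports no verdict.
The state is a dict: "time": time; "q": joint angles; "qd": joint speeds; "joint_efforts": joint torques, N m; "ee_pos": TCP position; "tcp_rot": TCP orientation; "wrist_force": force on the tool from outside, world axes, zero at the start; "torque": the same for the moment, N m; "opening": finger opening in m.
Only numpy, scipy, OpenCV 4.12 (cv2) and the standard library are available. Lean on these libraries where they do the work, as an engineer would, in place of code of your own. Each camera call takes 0.05 s, during which the arm holds its last target. There are 200 camera calls.

## Task

Close up the small parts before the desk is dusted: with the fingertips, push the open bottom drawer of the upright blue and yellow tool organizer fully home until it is flush, and swing the open lid of the low clear parts case over and shut, in either order. Push without forcing; nothing needs gripping. Lift nothing, and leave the reel, battery, cutters, loupe, brush, tweezers and tape where they are.

Things in the scene. Friction and masses are not known exactly. Their poses are not given: they have to be found in the camera images.
- tweezer_box: upright tool organizer, blue sides, yellow tool rack, fixed to the desk. Origin on its underside; front at x = -60 mm, back +52 mm, sides at y = -44 and +54 mm. The wall above the drawer is upright at x = -60 mm, from 30 to 59 mm up; from there the front slopes back to 100 mm up at x = -2 mm (its lid there is fixed shut); the back is 172 mm high, its tools 206
- tweezer_box_drawer (a joint): the organizer's bottom drawer: metres pulled out along the organizer's -x; 0 = fully home, its front flush with the wall above; 0.07 = the most it opens. Runs with light friction (about 0.3 N), no spring or catch, stays where it is left
- drawer_front (a point): centre of the outer face of the drawer's front, a 91 mm wide panel from 4 to 26 mm above the organizer's underside; the point is 15 mm up and moves with the drawer. Axes as the organizer's: the face looks along -x, push along +x
- hinged_case: low clear parts case, 94 x 131 x 31 mm with four compartments, fixed to the desk; origin: on its underside near the middle; x from the front (x = -41 mm) to the hinge at the back (x = +45 mm), y along the hinge
- hinged_case_lid (a joint): the case's clear lid, rad: 0 = shut on the case, 1.57 = upright, 1.83 = leaning back on its stop. A plate 86 mm long from the hinge, 132 wide, 2 thick. No spring: leaning back beyond upright it stays; pushed past upright to the front it all but stays where it is left (damped hinge, light lid: it sinks at only some 0.05 rad/s), so push it all the way down; under 2 N moves it slowly
- lid_hinge (a point): middle of the lid's hinge line, 29 mm above the case's underside at its back; axes as the case's: +y along the hinge, -x toward the case's front
- lid_lip (a point): middle of the lid's free edge, on its upper (outer) face, 87 mm from the hinge; it moves with the lid
- solder_reel: reel of solder wire with black flanges and a yellow disc on top, 58 mm across, 36 mm tall, standing on its flange; origin: centre of its underside. Leave it alone
- battery_pack: flat black battery pack, 42 x 95 x 5 mm, lying flat; origin: centre of its underside. Leave it alone
- flush_cutters: red-handled cutters, 52 x 132 x 10 mm, lying flat; origin: centre of the underside. Leave it alone
- loupe: black eye loupe, 33 mm across, 28 mm tall; origin: centre of its underside. Leave it alone
- brush_esd: small black brush, 24 x 105 x 9 mm, lying flat; origin: middle of its underside. Leave it alone
- tweezers: grey tweezers, 13 x 118 x 8 mm, lying flat; origin: middle of the underside. Leave it alone
- tape_roll: roll of beige masking tape lying flat, 70 mm across, 40 mm tall; origin: centre of its underside. Leave it alone

How it is judged (in metres and radians):
At the end, for the whole second after the job is handed in: the organizer's drawer is within 4 mm of fully home, the case's lid within 0.05 rad (about 4 mm at its lip) of shut, and the reel, battery, cutters, loupe, brush, tweezers and tape lie within 25 mm of where they were (value of joint tweezer_box_drawer below 0.004 m and value of joint hinged_case_lid below 0.05 rad and distance of each of solder_reel, battery_pack, flush_cutters, loupe, brush_esd, tweezers, tape_roll from where it was at the start of the episode below 0.025 m); the robot touches nothing.
It fails at once if a bystander is pushed more than 25 mm away or carried off (distance of any of solder_reel, battery_pack, flush_cutters, loupe, brush_esd, tweezers, tape_roll from where it was at the start of the episode above 0.025 m).
It fails at once if a bystander is lifted (height (world z) of any of solder_reel, battery_pack, flush_cutters, loupe, brush_esd, tweezers, tape_roll above 0.015 m).
It fails at once if the organizer or the case is pushed with brute force (over 60 N) (contact force between any of the arm, the fingers and tweezer_box above 60 N or contact force between any of the arm, the fingers and hinged_case above 60 N).
It also fails if it takes over 45 s, if anything falls off the work surface, if the arm or the gripper's body presses on something with over 40 N, if the wrist force passes 120 N, or if a joint passes its speed limit or range.

## Working session

There is one attempt and no reset: what is moved stays moved. The work goes in short steps, Python scripts to look and compute and a tool call to move; the robot and the scene stay as the last step left them, time stands still between calls to the robot, and variables do not carry over. Pictures are saved under pics/ and viewed, about 8 in all and at most 12, crops included, and the job is handed in when it is done.

Besides the shell and the picture viewer there is one more tool, called after "Emit:" as name(argument=value, ...) on one line, values as JSON. move_arm: Moves the arm, as the interface text tells. Its arguments: {"type":"object","properties":{"deltas":{"type":"array"},"claw":{"type":"number"},"newtons":{"type":"number"}},"required":["deltas"]}

```bash
mkdir -p pics
cat > h.py <<'E'
import numpy as np, cv2
from workcell import get_obs, camera, job_done
def world(c):
    z=c["range_z"]; v,u=np.mgrid[:z.shape[0],:z.shape[1]]
    P=np.stack([(u-c["cx"])/c["fx"]*z,(v-c["cy"])/c["fy"]*z,z],-1)
    W=P@c["T"][:3,:3].T+c["T"][:3,3]; W[z==0]=np.nan
    return W
def px(c,p):
    T=np.linalg.inv(c["T"]); q=T[:3,:3]@np.array(p)+T[:3,3]
    return q[0]/q[2]*c["fx"]+c["cx"],q[1]/q[2]*c["fy"]+c["cy"]
E
python3 - <<'E'
from h import *
for n in("scene","side"):
    c=camera(n);np.save(n+".npy",c,allow_pickle=True);cv2.imwrite(f"pics/{n}0.png",c["color"]);print(n,c["T"].round(3).tolist(),c["fx"])
o=get_obs();print(o)
E
```

```text
scene [[-0.861, -0.204, 0.466, -0.053], [-0.509, 0.324, -0.797, 1.242], [0.012, -0.924, -0.383, 0.605], [0.0, 0.0, 0.0, 1.0]] 504.8798355381028
side [[0.928, -0.252, 0.273, 0.257], [-0.371, -0.585, 0.721, -0.72], [-0.022, -0.771, -0.637, 0.776], [0.0, 0.0, 0.0, 1.0]] 415.0068952386313
{'time': 0.1, 'q': array([-6.36939242e-04,  5.00816541e+00,  1.00375037e+01,  9.50989916e+01,
        9.25319422e-04,  8.99995445e+01]), 'qd': array([ 0.08704553, -0.0362795 ,  0.10392514, -0.00660399, -0.02153899,
        0.05845419]), 'joint_efforts': array([ 5.47294949e-04, -5.21561801e+01,  4.65652657e+01,  1.59993977e-02,
       -1.19309320e-06, -5.24902489e-06]), 'ee_pos': array([ 5.49789730e-01, -1.50912719e-06,  2.30638535e-01]), 'tcp_rot': array([-9.00696533e+01,  9.25872420e-04, -9.00001826e+01]), 'wrist_force': array([0.27616235, 1.39129636, 0.06542307]), 'torque': array([ 0.06139868, -0.00652795, -0.03587953]), 'opening': 0.08567406895386856}
```

View pics/scene0.png

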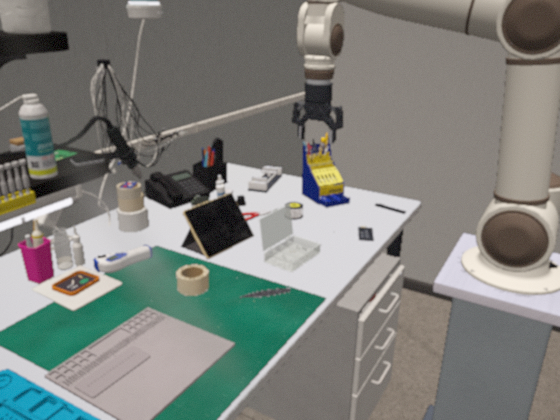

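View pics/side0.png

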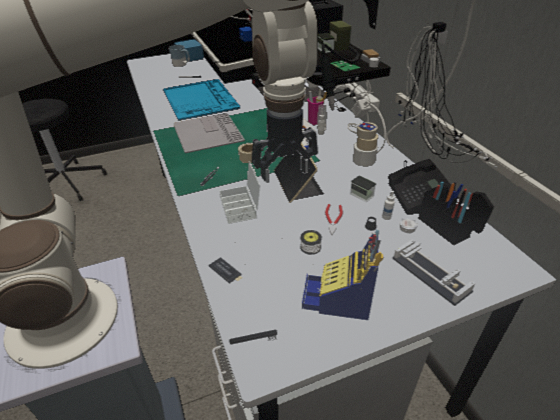

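Scene view: case at (285,245) with its lid upright and the organizer at (325,180). Side view: open drawer at (312,290), case at (238,205) with the lid edge at (253,185), reel at (311,240) and battery at (225,269). Next I measure positions from the depth.

Run:
```python
from h import *
c=camera("side");d=camera("scene")
W=world(c);V=world(d);np.save("W.npy",W);np.save("V.npy",V)
a=c["color"][225:345,200:400];b=c["color"][155:235,195:295];e=d["color"][190:280,240:340]; f=d["color"][135:215,280:380]
r=lambda i:cv2.resize(i,(400,300),interpolation=cv2.INTER_CUBIC)
cv2.imwrite("pics/crop.png",np.vstack([np.hstack([r(a),r(b)]),np.hstack([r(f),r(e)])]))
# top-down map of both clouds, 2mm px, coloured by height
P=np.vstack([W.reshape(-1,3),V.reshape(-1,3)]);C=np.vstack([c["color"].reshape(-1,3),d["color"].reshape(-1,3)])
m=(P[:,0]>.2)&(P[:,0]<.75)&(abs(P[:,1])<.42)&(P[:,2]>-.02)&(P[:,2]<.215);P=P[m];C=C[m]
o=np.argsort(P[:,2]);P=P[o];C=C[o]
im=np.full((600,800,3),60,np.uint8)
for p,k in zip(P,C): # x up, y left, 1 mm/px
    cv2.circle(im,(int(400-p[1]*1000*.95),int(590-(p[0]-.2)*1000)),1,k.tolist(),-1)
cv2.imwrite("pics/top.png",im)
for x in(300,400,500,600,700):pass
```

```text
(no output)
```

View pics/crop.png

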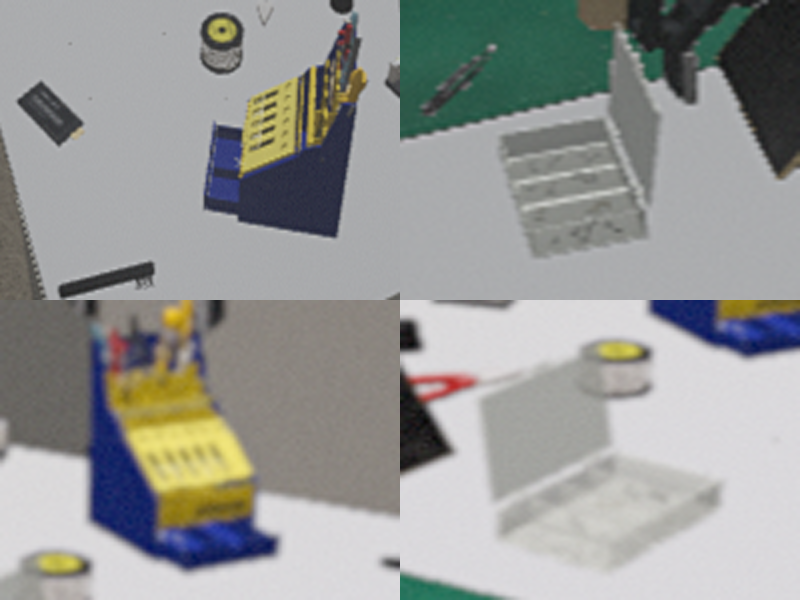

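View pics/top.png

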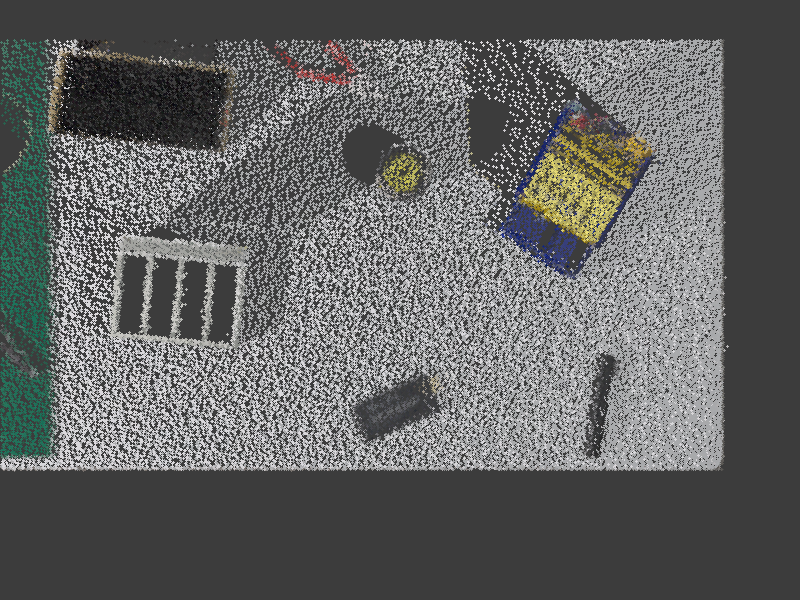

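Crops: the drawer is open at about (225,170) and the lid stands about upright on the case. The top map is at 1 mm/px in x and 0.95 px/mm in y. It puts the drawer front edge from (500,230) to (572,275), the case at (113–247, 240–347) with the lid at its upper edge, the reel at (403,172) and the battery at (397,405). Next I fit poses.

Run:
```python
from h import *
W=np.load("W.npy");V=np.load("V.npy")
S=[np.load(n+".npy",allow_pickle=True).item()["color"] for n in("side","scene")]
for nm,Q,col in(("side",W,S[0]),("scene",V,S[1])):
    P=Q.reshape(-1,3);C=col.reshape(-1,3).astype(int)
    t=(P[:,0]>.3)&(P[:,0]<.7)&(abs(P[:,1])<.1)
    print(nm,"table z",np.nanmedian(P[t&(abs(P[:,2])<.02)][:,2]))
    blue=(C[:,0]>C[:,2]+30)&(C[:,0]>50)
    roi=(P[:,1]<-.06)&(P[:,1]>-.35)&(P[:,0]>.45)&(P[:,0]<.75)&blue&(P[:,2]>.006)
    d=P[roi]; th=np.radians(-31);
    # refine yaw: front face of the drawer: side view gives the top edge; use min-area rect of points z<.06
    r=cv2.minAreaRect(d[:,:2].astype(np.float32)*1000);print(" org rect",r,len(d)); 
    for lo,hi in((.006,.03),(.035,.056)):
        e=d[(d[:,2]>lo)&(d[:,2]<hi)]
        if len(e)>20:print("  z",lo,hi,len(e),cv2.minAreaRect(e[:,:2].astype(np.float32)*1000))
    roi=(P[:,1]>.14)&(P[:,1]<.33)&(P[:,0]>.42)&(P[:,0]<.60)
    l=P[roi&(P[:,2]>.045)&(P[:,2]<.13)]
    g=l.mean(0);u,s,vt=np.linalg.svd(l-g,full_matrices=False);n=vt[2]
    k=abs((l-g)@n)<.006;l=l[k];g=l.mean(0);n=np.linalg.svd(l-g,full_matrices=False)[2][2]
    print(" lid",len(l),g.round(4),"n",n.round(3),"std",((l-g)@n).std().round(4),"zmax",np.percentile(l[:,2],99).round(4),"ymin/max",np.percentile(l[:,1],[1,99]).round(4))
    b=P[roi&(P[:,2]>.02)&(P[:,2]<.036)]
    print(" case rim",len(b),cv2.minAreaRect(b[:,:2].astype(np.float32)*1000))
for nm,P in(("side",W.reshape(-1,3)),("scene",V.reshape(-1,3))):
    # profiles across organizer in its frame, yaw -31
    a=np.radians(-31);ex=np.array([np.cos(a),np.sin(a)]);ey=np.array([-ex[1],ex[0]])
    o=np.array([.6,-.17]);q=np.c_[(P[:,:2]-o)@ex,(P[:,:2]-o)@ey,P[:,2]]
    m=(abs(q[:,0])<.15)&(abs(q[:,1])<.1)&(q[:,2]>.01)&(q[:,2]<.035);q=q[m]
    print(nm,len(q))
    for y in np.arange(-.08,.08,.01):
        s=q[abs(q[:,1]-y)<.005]
        if len(s)>8:print(round(y,2),np.percentile(s[:,0],[2,10]).round(4),end=' ')
    print()
```

```text
side table z -0.00035277169201863856
 org rect ((597.403564453125, -184.55589294433594), (98.37924194335938, 149.38038635253906), 56.916542053222656) 193
  z 0.006 0.03 123 ((580.8364868164062, -174.01072692871094), (90.08396911621094, 109.02559661865234), 57.842384338378906)
 lid 295 [0.5412 0.2225 0.0829] n [-0.984  0.095  0.15 ] std 0.0007 zmax 0.1192 ymin/max [0.1628 0.29  ]
 case rim 295 ((491.6449279785156, 233.20675659179688), (136.86270141601562, 88.09418487548828), 84.08168029785156)
scene table z 0.0005745693528053097
 org rect ((602.0469970703125, -181.6627960205078), (102.17613983154297, 161.99671936035156), 57.44449234008789) 710
  z 0.006 0.03 338 ((595.22509765625, -178.35055541992188), (100.29721069335938, 146.96173095703125), 57.541988372802734)
  z 0.035 0.056 95 ((638.6272583007812, -152.24972534179688), (7.966701030731201, 104.23837280273438), 57.73960494995117)
 lid 890 [0.5431 0.2319 0.0815] n [ 0.985 -0.095 -0.148] std 0.0016 zmax 0.1173 ymin/max [0.1651 0.2936]
 case rim 568 ((493.013671875, 234.12167358398438), (136.21449279785156, 92.7508316040039), 84.14045715332031)
side 612
-0.06 [-0.0617 -0.0369] -0.05 [-0.0694 -0.0685] -0.02 [-0.0679 -0.066 ] -0.01 [-0.0675 -0.0675] -0.0 [-0.0683 -0.0679] 0.01 [-0.0673 -0.067 ] 0.02 [-0.068  -0.0661] 0.03 [-0.0666 -0.0594] 
scene 380
-0.06 [-0.0658 -0.0622] -0.05 [-0.0715 -0.0695] -0.04 [-0.0722 -0.0705] -0.03 [-0.0722 -0.0709] -0.02 [-0.0718 -0.0694] -0.01 [-0.0719 -0.07  ] -0.0 [-0.0711 -0.0695] 0.01 [-0.0706 -0.0695] 0.02 [-0.0679 -0.0677] 0.03 [-0.068  -0.0638] 0.04 [-0.0623 -0.0268]
```

Emit:
move_arm(deltas=[[[0.04, 0, -0.02, -8.5], [0.08, 0, -0.04, -17], [0.114, 0, -0.058, -25.5], [0.114, 0, -0.058, -34], [0.114, 0, -0.058, -42.5]]], claw=0)

```text
time: 0.7
ee_pos: [0.4913, -0.1152, 0.2314]
tcp_rot: [-90.0, -0.0, -47.7]
wrist_force: [-0.8, 0.6, 0.1]
opening: 0.0125
```

Emit:
move_arm(deltas=[[[0, 0.04, 0, -7.5], [0, 0.08, 0, -15], [0, 0.12, 0, -15], [0, 0.16, 0, -15], [0, 0.16, 0, -15]]])

```text
time: 1.2
ee_pos: [0.4887, -0.1132, 0.0661]
tcp_rot: [-90.2, 0.5, -32.9]
wrist_force: [-0.6, -0.3, -0.3]
opening: 0.0003
```

Run:
```python
from h import *
c=camera("side");W=world(c);o=get_obs();print(o["ee_pos"],o["tcp_rot"],o["wrist_force"],o["opening"],o["time"])
v=camera("wrist")
cv2.imwrite("pics/s1.png",np.hstack([cv2.resize(c["color"][225:345,200:400],(400,300)),cv2.resize(v["color"],(400,300))]))
```

```text
[ 0.49033248 -0.11360287  0.06959124] [-90.08984459   0.24913322 -32.93724262] [ 0.22847758 -0.41022135  0.51166488] -0.00010551897450861656 1.25
```

View pics/s1.png

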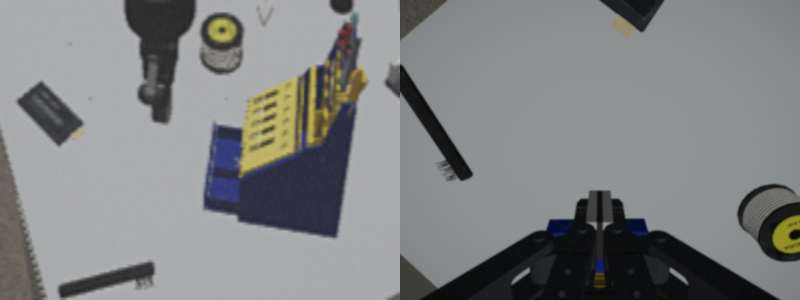

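Left crop: shut fingertips stand in front of the open drawer. Wrist view: the blue drawer front spans columns 548–648, centred on the fingers at 598. I go down and push.

Emit:
move_arm(deltas=[[[0, 0.02, 0, 0], [0, 0.04, 0, 0], [0, 0.053, 0, 0], [0.01, 0.053, 0, 0], [0.02, 0.053, 0, 0]]])

```text
time: 1.8
ee_pos: [0.5104, -0.1255, 0.02]
tcp_rot: [-90.0, -0.1, -32.9]
wrist_force: [-0.3, 0.1, 0.3]
opening: 0.0003
```

Emit:
move_arm(deltas=[[[0.006, 0, 0, 0], [0.012, 0, 0, 0], [0.018, 0, 0, 0], [0.024, 0, 0, 0], [0.03, 0, 0, 0]]])

```text
time: 2.3
ee_pos: [0.5344, -0.1414, 0.0183]
tcp_rot: [-90.0, 0.0, -32.9]
wrist_force: [0.1, 0.5, 0.4]
opening: -0.0002
```

Emit:
move_arm(deltas=[[[0.004, 0, 0, 0], [0.008, 0, 0, 0], [0.012, 0, 0, 0], [0.016, 0, 0, 0], [0.02, 0, 0, 0]]])

```text
time: 2.8
ee_pos: [0.551, -0.1522, 0.0183]
tcp_rot: [-90.0, 0.0, -32.9]
wrist_force: [-0.4, 0.4, -0.4]
opening: -0.0003
```

Run:
```python
from h import *
c=camera("side");d=camera("scene");o=get_obs();print(o["ee_pos"],o["tcp_rot"],o["wrist_force"],o["time"])
cv2.imwrite("pics/s2.png",np.hstack([cv2.resize(c["color"][225:345,240:400],(400,300)),cv2.resize(d["color"][135:215,280:380],(400,300))]))
```

```text
[ 0.55112943 -0.15232211  0.01826129] [-9.00014771e+01 -1.35363402e-02 -3.29418789e+01] [-0.92212689 -0.26231904 -0.31780766] 2.9
```

View pics/s2.png

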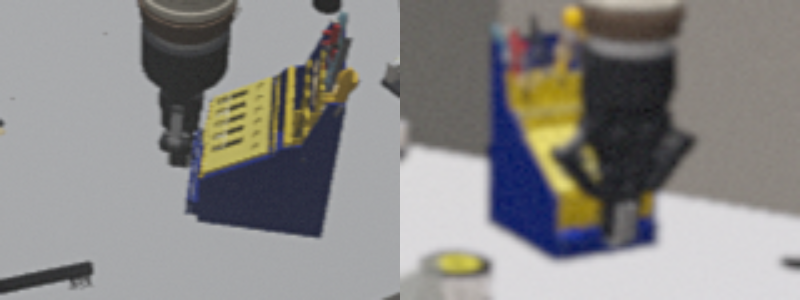

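The drawer is nearly home: only a thin blue strip remains in front of the yellow wall, at (195,185). I push on gently until the force rises.

Emit:
move_arm(deltas=[[[0.002, 0, 0, 0], [0.004, 0, 0, 0], [0.006, 0, 0, 0]]])

```text
time: 3.2
ee_pos: [0.5558, -0.1554, 0.0183]
tcp_rot: [-90.0, 0.0, -32.9]
wrist_force: [-0.5, 0.6, -0.3]
opening: -0.0001
```

Emit:
move_arm(deltas=[[[0.0015, 0, 0, 0], [0.003, 0, 0, 0], [0.003, 0, 0, 0]]])

```text
time: 3.5
ee_pos: [0.5585, -0.1571, 0.0183]
tcp_rot: [-90.0, -0.0, -32.9]
wrist_force: [-0.4, -0.1, 0.3]
opening: 0.0003
```

Emit:
move_arm(deltas=[[[0.001, 0, 0, 0], [0.002, 0, 0, 0], [0.002, 0, 0, 0]]])

```text
time: 3.8
ee_pos: [0.5591, -0.1576, 0.018]
tcp_rot: [-90.0, 0.1, -32.9]
wrist_force: [-2.9, 3.0, 2.4]
opening: 0.0001
```

Emit:
move_arm(deltas=[[[0.001, 0, 0, 0], [0.0015, 0, 0, 0], [0.0015, 0, 0, 0]]])

```text
time: 4.1
ee_pos: [0.5591, -0.1576, 0.0178]
tcp_rot: [-90.0, 0.3, -32.9]
wrist_force: [-10.7, 7.0, 5.2]
opening: 0.0002
```

Emit:
move_arm(deltas=[[[-0.015, 0, 0, 0], [-0.04, 0, 0, 0], [-0.04, -0.045, 0, 0], [-0.04, -0.09, 0, 0], [-0.04, -0.13, 0, 0]]])

```text
time: 4.6
ee_pos: [0.5274, -0.137, 0.1504]
tcp_rot: [-90.0, -0.0, -32.9]
wrist_force: [1.3, 0.4, 0.2]
opening: 0.0
```

Emit:
move_arm(deltas=[[[0, -0.03, 0, -5], [0, -0.05, 0, -10], [-0.02, -0.06, 0.045, -15], [-0.04, -0.06, 0.09, -20], [-0.06, -0.06, 0.135, -27]]])

```text
time: 5.1
ee_pos: [0.5511, 0.0101, 0.209]
tcp_rot: [-90.0, -0.1, -5.8]
wrist_force: [0.6, -1.1, -0.5]
opening: 0.0001
```

Run:
```python
from h import *
c=camera("side");d=camera("scene");o=get_obs();print(o["ee_pos"],o["tcp_rot"],o["wrist_force"],o["time"])
cv2.imwrite("pics/s3.png",np.hstack([cv2.resize(c["color"][225:345,240:400],(400,300)),cv2.resize(d["color"][135:215,280:380],(400,300))]))
W0=np.load("V.npy").reshape(-1,3);m=(W0[:,0]>.58)&(W0[:,0]<.75)&(W0[:,1]>.12)&(W0[:,1]<.36)
P=W0[m]
for x in np.arange(.58,.75,.02):
    s=P[abs(P[:,0]-x)<.01]; print(round(x,2),np.percentile(s[:,2],98).round(3) if len(s) else None)
for nm,V in(("side",world(c)),("scene",world(d))):
    V=V.reshape(-1,3);a=np.radians(-32.7);ex=np.array([np.cos(a),np.sin(a)]);ey=np.array([-ex[1],ex[0]])
    q=np.c_[(V[:,:2]-[.6,-.17])@ex,(V[:,:2]-[.6,-.17])@ey,V[:,2]]
    for lo,hi in((.008,.024),(.033,.055)):
        s=q[(abs(q[:,1]+.008)<.035)&(q[:,2]>lo)&(q[:,2]<hi)&(abs(q[:,0])<.12)]
        print(nm,lo,len(s),np.percentile(s[:,0],[5,25,50]).round(4) if len(s) else"")
```

```text
[0.55122388 0.01359018 0.20826291] [-8.99325100e+01 -2.12405237e-02 -5.41227032e+00] [ 0.2487487  -0.27855161 -0.17779617] 5.2
0.58 0.003
0.6 0.003
0.62 0.003
0.64 0.02
0.66 0.044
0.68 0.07
0.7 0.096
0.72 0.114
0.74 0.117
side 0.008 0 
side 0.033 4 [-0.0244 -0.0065  0.0158]
scene 0.008 83 [-0.0327 -0.0297 -0.0272]
scene 0.033 136 [-0.0315 -0.0291 -0.0267]
```

View pics/s3.png

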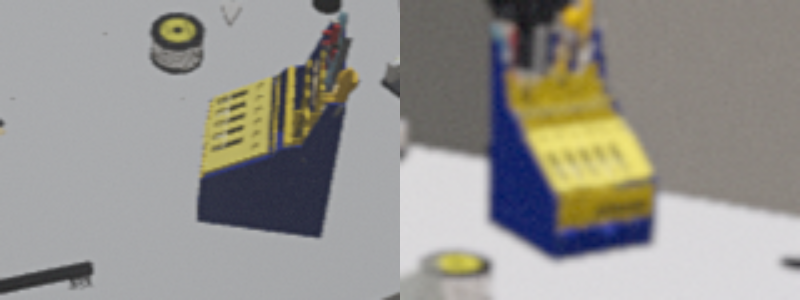

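The drawer is flush: face and wall medians agree within 1 mm in the scene depth. Next is the lid.

Emit:
move_arm(deltas=[[[0.015, 0, 0.045, 0], [0.015, 0, 0.09, 0], [0.015, 0, 0.135, 0], [0.015, 0, 0.18, 0], [0.015, 0, 0.216, 0]]])

```text
time: 5.7
ee_pos: [0.588, 0.2241, 0.2082]
tcp_rot: [-90.0, -0.0, -5.9]
wrist_force: [0.4, -1.4, -0.2]
opening: 0.0
```

Emit:
move_arm(deltas=[[[0, 0.02, 0, 0], [0, 0.06, 0, 0], [0, 0.09, 0, 0], [0, 0.115, 0, 0], [0, 0.115, 0, 0]]])

```text
time: 6.2
ee_pos: [0.5862, 0.2211, 0.0894]
tcp_rot: [-90.2, 0.3, -6.0]
wrist_force: [-0.0, -0.6, 0.2]
opening: -0.0001
```

Emit:
move_arm(deltas=[[[-0.01, 0, 0, 0], [-0.02, 0, 0, 0], [-0.03, 0, 0, 0], [-0.036, 0, 0, 0], [-0.042, 0, 0, 0]]])

```text
time: 6.7
ee_pos: [0.5459, 0.2267, 0.0943]
tcp_rot: [-90.0, -0.1, -5.9]
wrist_force: [-0.1, -0.8, 0.2]
opening: 0.0001
```

Emit:
move_arm(deltas=[[[-0.005, 0, 0, 0], [-0.01, 0, 0, 0], [-0.015, 0.001, 0, 0], [-0.02, 0.003, 0, 0], [-0.025, 0.005, 0, 0]]])

```text
time: 7.2
ee_pos: [0.521, 0.229, 0.088]
tcp_rot: [-90.0, 0.0, -5.9]
wrist_force: [0.4, 0.7, 0.9]
opening: 0.0
```

```bash
cat > lid.py <<'E'
from h import *
import sys
c=camera("side");d=camera("scene");o=get_obs();print(o["ee_pos"],o["wrist_force"],o["time"])
r=lambda i:cv2.resize(i,(400,300),interpolation=cv2.INTER_CUBIC)
cv2.imwrite(sys.argv[1],np.hstack([r(c["color"][155:245,195:315]),r(d["color"][190:280,240:360])]))
E
python3 lid.py pics/s4.png
```

```text
[0.52049761 0.22903555 0.08779982] [-0.83279867  0.59162404 -0.53799274] 7.3
```

View pics/s4.png

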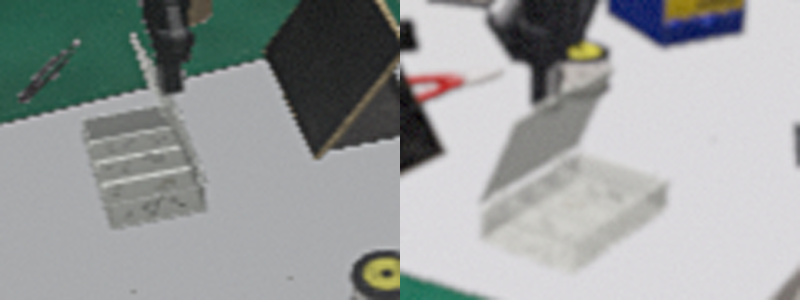

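The lid now leans forward past upright, with the finger behind it. I follow its arc down.

Emit:
move_arm(deltas=[[[-0.005, 0.001, 0, 0], [-0.01, 0.004, 0, 0], [-0.015, 0.007, 0, 0], [-0.019, 0.011, 0, 0], [-0.022, 0.014, 0, 0]]])

```text
time: 7.8
ee_pos: [0.4989, 0.2313, 0.0738]
tcp_rot: [-90.0, 0.0, -5.9]
wrist_force: [0.4, 0.7, -0.0]
opening: -0.0001
```

Emit:
move_arm(deltas=[[[-0.003, 0.003, 0, 0], [-0.006, 0.007, 0, 0], [-0.008, 0.01, 0, 0], [-0.01, 0.014, 0, 0], [-0.012, 0.018, 0, 0]]])

```text
time: 8.3
ee_pos: [0.4874, 0.2326, 0.056]
tcp_rot: [-90.0, 0.0, -5.9]
wrist_force: [-0.1, -0.3, 0.8]
opening: 0.0001
```

Emit:
move_arm(deltas=[[[-0.002, 0.004, 0, 0], [-0.004, 0.008, 0, 0], [-0.005, 0.012, 0, 0], [-0.006, 0.015, 0, 0], [-0.006, 0.018, 0, 0]]])

```text
time: 8.8
ee_pos: [0.4814, 0.2332, 0.038]
tcp_rot: [-90.0, 0.0, -5.9]
wrist_force: [-1.2, 1.0, 0.5]
opening: 0.0004
```

Emit:
move_arm(deltas=[[[0, 0.002, 0, 0], [0, 0.004, 0, 0], [0, 0.006, 0, 0], [0, 0.006, 0, 0]]])

```text
time: 9.2
ee_pos: [0.4814, 0.2331, 0.032]
tcp_rot: [-90.0, 0.0, -5.9]
wrist_force: [1.0, 0.3, 0.1]
opening: -0.0001
```

Emit:
move_arm(deltas=[[[0, 0.001, 0, 0], [0, 0.002, 0, 0], [0, 0.002, 0, 0], [0, 0.002, 0, 0]]])

```text
time: 9.6
ee_pos: [0.4817, 0.2332, 0.0308]
tcp_rot: [-90.0, -0.0, -5.9]
wrist_force: [-2.2, -0.8, 5.2]
opening: -0.0001
```

The lid now gives a firm 5 N at z = 0.031. I hold briefly, lift off and check.

Emit:
move_arm(deltas=[[[0, 0.001, 0, 0], [0, 0.001, 0, 0], [0, 0.001, 0, 0], [0, 0.001, 0, 0], [0, 0.001, 0, 0]]])

```text
time: 10.1
ee_pos: [0.4817, 0.2333, 0.0305]
tcp_rot: [-90.0, -0.1, -5.9]
wrist_force: [-4.6, -1.3, 12.3]
opening: 0.0
```

Emit:
move_arm(deltas=[[[0, -0.02, 0, 0], [0, -0.06, 0, 0], [0, -0.11, 0, 0], [0, -0.15, 0, 0], [0, -0.19, 0, 0]]])

```text
time: 10.6
ee_pos: [0.4815, 0.2331, 0.2211]
tcp_rot: [-90.0, -0.0, -5.9]
wrist_force: [0.9, 1.0, -0.5]
opening: -0.0
```

```bash
python3 lid.py pics/s5.png
python3 - <<'E'
from h import *
S=[np.load(n+".npy",allow_pickle=True).item() for n in("side","scene")]
for n,c0 in zip(("side","scene"),S):
    c=camera(n);P=world(c).reshape(-1,3)
    a=np.radians(-5.8);ex=np.array([np.cos(a),np.sin(a)]);ey=np.array([-ex[1],ex[0]])
    q=np.c_[(P[:,:2]-[.534,.228])@ex,(P[:,:2]-[.534,.228])@ey,P[:,2]]
    m=(q[:,0]<-.005)&(q[:,0]>-.078)&(abs(q[:,1])<.055)&(q[:,2]>.015)&(q[:,2]<.09)
    q=q[m];A=np.c_[q[:,:2],np.ones(len(q))];f=np.linalg.lstsq(A,q[:,2],rcond=None)[0]
    print(n,len(q),"lid slope,rad",-f[0],"z mid",np.median(q[:,2]),"std",(q[:,2]-A@f).std())
    # changed pixels outside the arm/case/organizer
    df=(cv2.absdiff(c["color"],c0["color"]).max(2)>45).astype(np.uint8)
    k,_,st,ce=cv2.connectedComponentsWithStats(df)
    print([(s[:5].tolist()) for s in st[1:] if s[4]>25])
E
```

```text
[0.48308586 0.23392314 0.2250608 ] [ 0.19677765 -0.06343343  0.22080899] 10.7
side 565 lid slope,rad 4.507068460658512e-05 z mid 0.030319484549614195 std 0.0015084849763395288
[[58, 0, 128, 74, 3504], [241, 0, 22, 13, 153], [252, 0, 65, 87, 3121], [34, 11, 18, 36, 93], [187, 11, 58, 132, 2964], [252, 33, 8, 18, 55], [253, 57, 5, 7, 28], [0, 60, 63, 112, 2683], [263, 87, 43, 12, 122], [252, 97, 66, 86, 2135], [247, 163, 13, 43, 285], [30, 171, 15, 4, 33], [29, 180, 19, 17, 76], [221, 187, 26, 10, 150], [17, 194, 47, 29, 463], [0, 215, 16, 13, 106], [31, 255, 44, 37, 779], [66, 268, 23, 48, 178], [0, 272, 39, 57, 963], [302, 274, 20, 37, 574]]
scene 566 lid slope,rad -0.0022400533979979463 z mid 0.031503593849985245 std 0.001122541707839032
[[286, 0, 20, 5, 77], [307, 0, 24, 4, 55], [466, 0, 8, 32, 52], [487, 0, 14, 31, 97], [504, 0, 56, 30, 1340], [300, 3, 21, 10, 96], [325, 3, 12, 17, 101], [279, 5, 43, 51, 1229], [317, 8, 8, 8, 51], [497, 19, 9, 24, 85], [506, 23, 39, 31, 392], [316, 24, 10, 7, 49], [330, 24, 14, 32, 334], [324, 34, 4, 16, 46], [304, 51, 25, 18, 243], [506, 59, 43, 6, 214], [550, 64, 10, 3, 26], [282, 69, 61, 74, 1573], [286, 91, 19, 8, 106], [279, 102, 38, 71, 1064], [300, 108, 5, 10, 29], [503, 166, 30, 20, 369], [550, 174, 10, 13, 102], [497, 176, 32, 14, 65], [489, 180, 43, 25, 234], [320, 196, 30, 12, 216], [539, 196, 10, 7, 34], [482, 201, 22, 18, 126], [528, 202, 32, 9, 153], [261, 208, 31, 42, 824], [476, 210, 65, 59, 2235], [534, 217, 26, 60, 894], [269, 241, 20, 13, 78]]
```

View pics/s5.png

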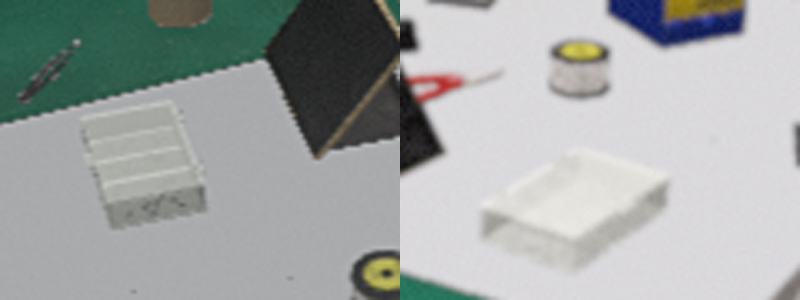

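The lid lies shut: slope 0.000 and 0.002 rad, top at 31 mm. The reel, tweezers and cutters are unmoved, and image changes appear only at the arm, lid and drawer. I hand it in.

```bash
python3 -c "
from workcell import job_done;print(job_done())"
```

```text
the job is handed in; nothing more can be done
None
```

The drawer is pushed home, the case lid is shut, and I handed the job in at about 10.8 s with the arm raised clear.

- **Drawer:** I pushed it with the shut fingertips to its hard stop, at about 14 N peak. In the scene camera's depth its face is within 1 mm of the wall above. The side camera gave too few points there to confirm this, though its picture shows the drawer flush.
- **Lid:** I swung it over and pressed it down with about 13 N. Afterwards it measured 0.000 rad (side camera) and -0.002 rad (scene camera) from level, with its top about 31 mm up, which is shut.
- **Bystanders:** Comparing before and after images showed changes only at the arm, the lid and the drawer. The reel, battery, cutters, loupe, brush, tweezers and tape show no displacement. I did not measure each one's position.

No check failed.

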